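# Open the bench drying oven for loading

### The job

Get the drying oven ready for loading: shift the slide box on the worktop until it is wholly out of the way of the door's swing, then press the catch lever all the way down to its stop without forcing it, pull the door open by its bar handle and swing it wide open to its stop. The door must not hit the slide box, and the other things on the worktop are to be left as they stand.

Things in the scene. Friction and masses are not known exactly. Their poses are not given: they have to be found in the camera images.
- oven: White bench drying oven, fixed to the worktop, 180 (x) x 340 (y) x 235 mm high; origin on the worktop, under the middle of the shell's front, so the shell reaches from x = 0 to 180 mm; its front looks along its -x axis, y to the left as the robot faces it. The left 240 mm of the front is the door with a window; the right 100 mm is a control column that carries the catch.
- door_hinge (a point): The door's vertical hinge line at the door's left (+y) edge, at the height of the door's top edge (230 mm above the worktop); in the oven's frame at (-22, 168, 230) mm, in the plane of the door's outer face. Its axes turn with the door: -y points from the hinge to the free edge, -x out of the door's outer face.
- door_edge (a point): Upper free corner of the door: top edge, middle of the thickness, 238 mm from the hinge. The door is 238 mm wide, 202 mm high (28 to 230 mm above the worktop) and 21 mm thick.
- door (a joint): Door hinge, rad: 0 shut, grows as the door's free edge swings out towards the robot and then to the left, stop at 1.9. It is stiff and stays where it is left (about 3 N at the handle).
- pull_bar: Horizontal steel bar handle on the door, 12 mm thick, 90 mm between its two posts, 208 mm above the worktop (22 mm below the door's top edge); origin at the middle of the bar, 143 mm from the hinge along the door. The bar's centre stands 42 mm off the door's outer face, leaving a 36 mm gap behind it, open above and below. Its y axis lies along the bar; -x points away from the door.
- catch_pivot (a point): On the axis of the swing catch, at the root of its lever: 185 mm above the worktop, 72 mm before the front of the control column; in the oven's frame at (-72, -100, 185) mm. The steel cam plate on the same hub reaches 44 mm from the axis, over the edge of the door (30 mm from the axis), and holds it shut until the lever is turned down by about 1 rad.
- lever_tip (a point): Free end of the catch lever (centre of the bar): black round bar 16 mm thick and 112 mm long from the pivot, level and pointing to the right (oven's -y) at the start.
- catch (a joint): Catch lever, rad: 0 level, grows as its free end is pressed down, stop at 1.2. It stays where it is left; turning it takes about 0.25 N m.
- slide_box: Dark blue flat slide box, shut, 88 (x) x 98 (y) x 37 mm high, 0.25 kg, too wide to grasp; origin at the centre of its underside, z up. It stands on the worktop in front of the oven, in the swing of the door.
- stain_jar: Bystander: square glass staining jar with a knobbed lid, 54 x 66 x 103 mm; origin at the centre of its underside.
- cup_white: Bystander: white specimen cup with a screw lid, 60 mm across, 81 mm high; origin at the centre of its underside.
- petri_dish: Bystander: flat round dish, 60 mm across, 17 mm high; origin at the centre of its underside.
- tally_counter: Bystander: small round hand counter, 65 x 45 x 26 mm; origin at the centre of its underside.

How it is judged:
On the way, in this order (a step that is already met when the one before it is completed fails the run):
1. the slide box is out of the door's swing, flat on the worktop, with the door still shut ((horizontal distance between slide_box and door_hinge above 0.29 m or y of slide_box in the frame of oven above 0.34 m or x of slide_box in the frame of oven above 0.03 m) and height (world z) of slide_box below 0.01 m and linear speed of slide_box below 0.02 m/s and value of joint door below 0.05 rad), for 0.2 s.
2. the catch lever is down at its stop (value of joint catch above 1.05 rad), for 0.1 s.
3. the door is being pulled open by its bar handle (value of joint door above 0.15 rad and contact force between the fingers and pull_bar above 0.5 N).
At the end, for the whole second after the job is handed in: The door is open at its stop (at least 1.78 of 1.9 rad) and at rest, the catch lever is still down (over 1.0 rad), and the slide box lies flat and still on the worktop out of the door's swing (centre over 0.29 m from the hinge line, or left of the open door, or beside the oven) (value of joint door above 1.78 rad and velocity of joint door between -0.05 and 0.05 rad/s and value of joint catch above 1 rad and (horizontal distance between slide_box and door_hinge above 0.29 m or y of slide_box in the frame of oven above 0.34 m or x of slide_box in the frame of oven above 0.03 m) and height (world z) of slide_box between -0.01 and 0.01 m and angle between slide_box's own z axis and vertical below 0.1 rad and linear speed of slide_box below 0.02 m/s); the robot touches nothing.
It fails at once if the door or its handle hits the slide box (contact force between door and slide_box above 1 N).
It fails at once if the catch lever is forced (more than 45 N) (contact force between any of the fingers, the arm and catch above 45 N).
It fails at once if the slide box is tipped over (angle between slide_box's own z axis and vertical above 0.6 rad).
It fails at once if a bystander is shifted by more than 3 cm or tipped (distance of any of stain_jar, cup_white, petri_dish, tally_counter from where it was at the start of the episode above 0.03 m or angle between any of stain_jar, cup_white's own z axis and vertical above 0.5 rad).
It also fails if it takes over 72 s, if anything falls off the work surface, if the arm or the gripper's body presses on something with over 40 N, if the wrist force passes 120 N, or if a joint passes its speed limit or range.

### The arm

A 7-joint arm with a two-finger parallel gripper is mounted at the origin on a cart in front of the work surface, level with it; the furniture and walls round the work are solid. World frame = base frame: x ahead of the robot, y to its left, z up, the work surface at z = 0. Lengths are in m, angles in rad, forces in N, time in s.
With the tool pointing down it reaches from about 0.425 to 0.925 m from the base axis. Payload 6.8 kg.
Tool frame: the origin (TCP) lies between the finger pads; the fingertips stand r.tips_ahead ahead of it and the grasp point (between the pads) lies 5 mm behind it (r.tips_ahead is the distance from the TCP to the fingertips, in m); z points along the fingers, y is the line along which they close (so a half turn about z gives the same grasp; the last joint's range is limited). The gripper opens to 85 mm and grips with 20 to 120 N. Pads are 22 mm wide; open, the fingers measure 114 mm over their backs; the gripper's body (76 mm by 85 mm) begins 54 mm behind the grasp point. The pads swing forward as they close: fully open they stand 13 mm farther back than shut.
Start: joints at [1.028, 0.477, 0.022, 1.555, -0.011, 1.109, -0.083], TCP at [0.284, -0.612, 0.245] pointing down, gripper open.
Joint ranges: [-2.96, 2.96], [-0.34, 2.1], [-1.41, 1.46], [0.24, 2.44], [-1.37, 4.51], [0.17, 1.92], [-2.96, 2.96]. Speed limits (rad/s): [2.39, 2.39, 3.14, 3.14, 3.14, 3.14, 3.14].

### API

Orientations are given as a rotation vector (axis times angle).
In Python, from bench import r gives the robot as it stands.
- The arm moves only by the tool move_arm, never from a script. Its argument "rows" is one flat list of numbers, 4 for each row, row after row: the shift along the tool's x, y, z in cm, then the turn about the tool's z in degrees. In form: [tx, ty, tz, twist, tx, ty, tz, twist, ...]. A call has 1 to 10 rows; each row is the pose to reach, as a shift and turn from the pose commanded when the call began, along the tool's axes at that moment; what a row does not reach only later rows make up. A row lasts 1/8 s, in which the tool goes at most 62.5 mm and 10.7 degrees, less where a joint would pass 70% of its speed; a pose out of reach is approached as far as the arm can. A call with a gripper value outside its range is refused whole. "fingers" is the opening, from 0 (shut) to 1 (fully open), set as the call begins (left out, the last holds). The fingers move at their own pace and stop on an object; "newtons" is the grip in N (left out, the last holds). Time passes only in rows, so rows that repeat a pose let the fingers close. It gives the time, the measured TCP pose, the force, the opening and the grip force at its end, in the units of the state.
- r.get_obs(): the state, without advancing time (a new reading comes with each control period).
- r.grab_frame(name): name is "scene" or "top" or "wrist"; returns the picture (420x560x3 uint8, blue, green, red); there is no depth.
- r.camera_params(name): a dict with "fx", "fy", "cx", "cy" (pixels), "world_from_camera" (4x4, takes a point from camera to world coordinates). Camera axes: x right, y down, z forward; pixel columns grow to the right and rows downward; lengths in m; the calibration is good to about 2 mm. A picture is of the moment at which its call begins: read the wrist's pose just before it. camera_params takes no time and is no camera call; for the wrist camera it gives the pose at the moment of the call.
- r.hand_in(): hands the job in; it is judged then, once.
The state is a dict: "clock": time; "joints": joint angles; "qvel": joint speeds; "tau": joint torques, N m; "tcp_pos": TCP position; "orientation": TCP orientation; "contact_force": force on the tool from outside, world axes, zero at the start; "moment": the same for the moment, N m; "grip_width": finger opening in m; "gripper_force": force on a finger pad.
Only numpy, scipy, OpenCV 4.12 (cv2) and the standard library are available. Lean on these libraries where they do the work, as an engineer would, in place of code of your own. Each camera call takes 0.05 s, during which the arm holds its last target. There are 200 camera calls.

## Working session

There is one attempt and no reset: what is moved stays moved. The work goes in short steps, Python scripts to look and compute and a tool call to move; the robot and the scene stay as the last step left them, time stands still between calls to the robot, and variables do not carry over. Pictures are saved under pics/ and viewed, at most 10 in all, crops included, and the job is handed in when it is done.

Besides the shell and the picture viewer there is one more tool, called after ">>>" in YAML: its name, and indented under it one key for each argument. move_arm: Moves the arm, as the interface text tells. Its arguments: {"type":"object","properties":{"rows":{"type":"array"},"fingers":{"type":"number"},"newtons":{"type":"number"}},"required":["rows"]}

```bash
mkdir -p pics; python3 - <<'E'
from bench import r
import cv2,numpy as np
o=r.get_obs();print({k:np.round(v,3).tolist() for k,v in o.items()},r.tips_ahead)
for n in("scene","top"):
    cv2.imwrite(f"pics/{n}0.png",r.grab_frame(n));p=r.camera_params(n);print(n,p['fx'],p['fy'],p['cx'],p['cy'],np.round(p['world_from_camera'],4).tolist())
E
```

```text
{'clock': 0.0, 'joints': [1.028, 0.478, 0.022, 1.556, -0.011, 1.109, -0.083], 'qvel': [-0.0, -0.001, -0.0, 0.002, -0.001, -0.002, -0.001], 'tau': [-0.001, -59.646, 1.607, -28.119, 0.012, 0.009, 0.0], 'tcp_pos': [0.284, -0.612, 0.244], 'orientation': [-3.066, -0.677, 0.001], 'contact_force': [-1.056, -0.031, 0.037], 'moment': [-0.015, 0.022, -0.005], 'gripper_force': 0.0, 'grip_width': 0.086} 0.014
scene 484.36720865987667 484.36720865987667 283.9331788310854 216.88702979863444 [[0.6982, -0.4285, 0.5734, -0.4051], [-0.7159, -0.4147, 0.5618, -0.8694], [-0.0029, -0.8027, -0.5963, 1.1159], [0.0, 0.0, 0.0, 1.0]]
top 526.5331394300397 526.5331394300397 279.3484391141099 204.05664449905132 [[-0.4348, -0.7631, 0.4781, -0.3013], [-0.9005, 0.3671, -0.2331, 0.4169], [0.0023, -0.5319, -0.8468, 1.6056], [0.0, 0.0, 0.0, 1.0]]
```

View pics/scene0.png

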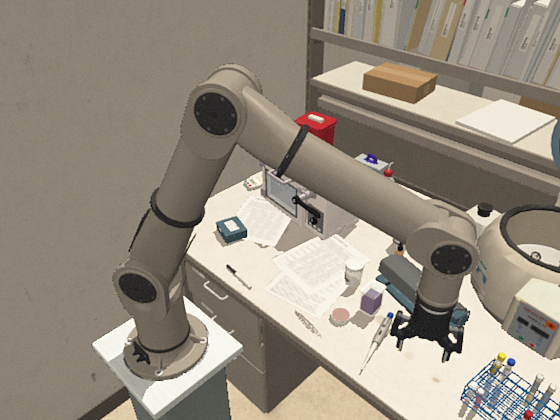

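View pics/top0.png

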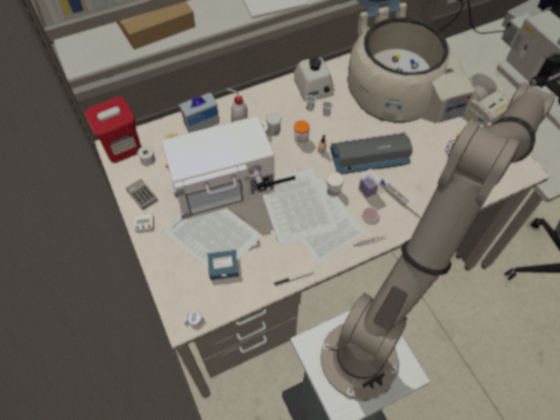

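The scene picture shows the oven near (300,200), the dark-blue box at (231,229) and the catch lever at (305,210). In the top picture the oven is at (218,165), the box at (223,264) and the lever at (275,183). I'll enlarge both.

```bash
python3 - <<'E'
import cv2
a=cv2.imread("pics/top0.png")[110:310,120:320];b=cv2.imread("pics/scene0.png")[150:350,190:390]
cv2.imwrite("pics/z1.png",cv2.hconcat([cv2.resize(x,None,fx=4,fy=4,interpolation=cv2.INTER_CUBIC)[:600,:800] if 0 else cv2.resize(x,(400,400),interpolation=cv2.INTER_CUBIC) for x in (a,b)]))
cv2.imwrite("pics/z2.png",cv2.resize(cv2.imread("pics/top0.png")[115:265,140:340],None,fx=4,fy=4,interpolation=cv2.INTER_CUBIC))
E
```

```text
(no output)
```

View pics/z2.png

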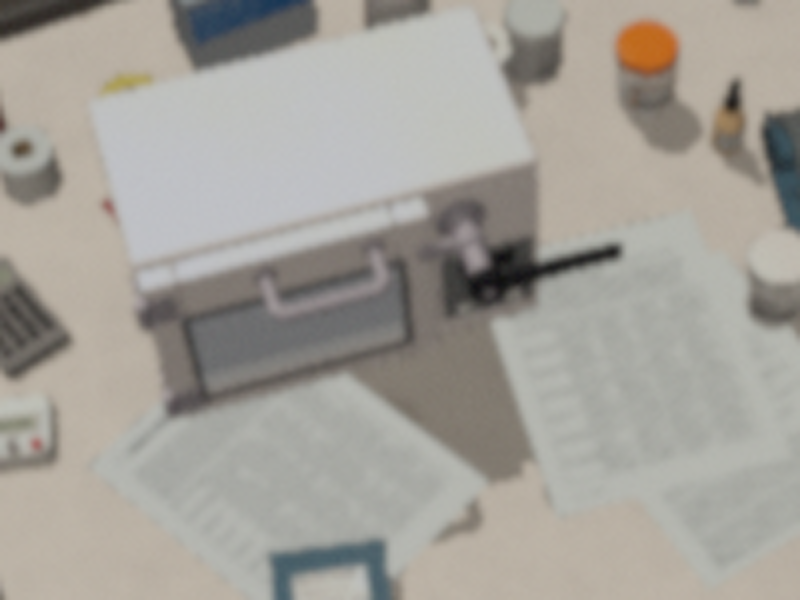

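View pics/z1.png

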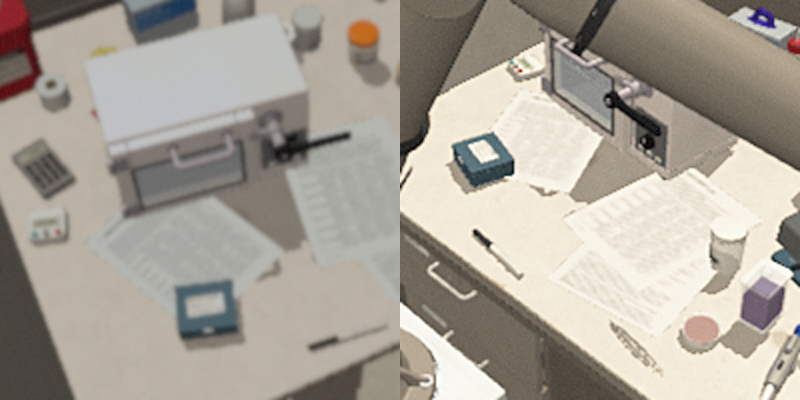

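Zoomed, z2.png shows the oven top corners at (93,103), (473,10), (535,160) and (138,265). The lever root is at (490,283) and its tip at (620,250). The bar runs from (272,308) to (387,288). The bystander cup, jar and dish are to the right, and the round tally counter is at (194,320) in the full picture.

```bash
cat >h.py <<'E'
from bench import r
import cv2,numpy as np
def ray(n,px,z,p=None):
    p=p or r.camera_params(n);T=np.array(p['world_from_camera'])
    d=T[:3,:3]@[(px[0]-p['cx'])/p['fx'],(px[1]-p['cy'])/p['fy'],1];c=T[:3,3]
    return c+d*(z-c[2])/d[2]
def proj(n,P,p=None):
    p=p or r.camera_params(n);T=np.linalg.inv(p['world_from_camera']);q=T[:3,:3]@P+T[:3,3]
    return np.array([p['fx']*q[0]/q[2]+p['cx'],p['fy']*q[1]/q[2]+p['cy']])
E
python3 - <<'E'
from h import *
np.set_printoptions(precision=4,suppress=True)
f=lambda x,y:(140+(x+.5)/4-.5,115+(y+.5)/4-.5)
for nm,x,y,z in [("BL",93,103,.235),("BR",473,10,.235),("FR",535,160,.235),("FL",138,265,.235),("root",490,283,.185),("tip",620,250,.185),("barL",272,308,.208),("barR",387,288,.208)]:
    print(nm,ray("top",f(x,y),z))
C=np.array([ray("top",f(*q),.235)[:2] for q in [(93,103),(473,10),(535,160),(138,265)]])
loc=np.array([[.18,.17],[.18,-.17],[0,-.17],[0,.17]])
A=loc-loc.mean(0);B=C-C.mean(0);U,S,V=np.linalg.svd(A.T@B);R=V.T@U.T;t=C.mean(0)-R@loc.mean(0)
print("oven",t,np.degrees(np.arctan2(R[1,0],R[0,0])),"res",(loc@R.T+t-C)*1000)
for n,(cx,cy) in (("top",(223,264)),("scene",(231,229))):
    im=cv2.imread(f"pics/{n}0.png");hsv=cv2.cvtColor(im,cv2.COLOR_BGR2HSV)
    m=cv2.inRange(hsv,(90,60,30),(115,255,200));k=np.zeros_like(m);k[cy-30:cy+30,cx-30:cx+30]=m[cy-30:cy+30,cx-30:cx+30]
    c=max(cv2.findContours(k,cv2.RETR_EXTERNAL,cv2.CHAIN_APPROX_NONE)[0],key=cv2.contourArea)
    h=cv2.convexHull(c);e=cv2.approxPolyDP(h,3,True)[:,0]
    print(n,e.tolist());print(np.array([ray(n,q,.037) for q in e]))
for n,px,z in (("cup",(335,178),.081),("jar",(368,181),.08),("dish",(371,215),.017),("tally",(194,319),.02),("tallyS?",(240,0),0)): print(n,ray("top",px,z))
E
```

```text
BL [0.8655 0.2799 0.235 ]
BR [ 0.8214 -0.0471  0.235 ]
FR [ 0.6527 -0.0257  0.235 ]
FL [0.6945 0.3016 0.235 ]
root [0.5898 0.0452 0.185 ]
tip [ 0.5732 -0.065   0.185 ]
barL [0.6287 0.2175 0.208 ]
barR [0.6067 0.1275 0.208 ]
oven [0.6693 0.1388] -7.428785328594727 res [[ 4.255   4.2513]
 [ 4.3596 -5.9479]
 [-5.3616 -4.0648]
 [-3.253   5.7614]]
top [[233, 251], [236, 274], [211, 277], [209, 255]]
[[0.485  0.2045 0.037 ]
 [0.4038 0.2285 0.037 ]
 [0.4292 0.3056 0.037 ]
 [0.5058 0.282  0.037 ]]
scene [[236, 217], [246, 236], [227, 242], [217, 222]]
[[0.5073 0.2751 0.037 ]
 [0.4574 0.1643 0.037 ]
 [0.3888 0.1872 0.037 ]
 [0.4382 0.3021 0.037 ]]
cup [ 0.5721 -0.227   0.081 ]
jar [ 0.5111 -0.3259  0.08  ]
dish [ 0.4148 -0.2912  0.017 ]
tally [0.3275 0.4054 0.02  ]
tallyS? [ 1.7189 -0.3549 -0.    ]
```

```bash
cat >>h.py <<'E'
from scipy.spatial.transform import Rotation as Ro
def delta(P,yaw,P0=None,yaw0=None):
    "target TCP P, tool-y world angle deg -> tx,ty,tz cm, twist deg"
    o=r.get_obs();M=Ro.from_rotvec(o['orientation']).as_matrix();p=np.array(o['tcp_pos']) if P0 is None else np.array(P0)
    y=np.degrees(np.arctan2(M[1,1],M[0,1]))
    if yaw0 is not None:
        y=yaw0;a=np.radians(y);M=np.array([[-np.sin(a),np.cos(a),0],[np.cos(a),np.sin(a),0],[0,0,-1]])
        M[:,0]=np.cross(M[:,1],M[:,2])
    d=M.T@(np.array(P)-p)*100
    return np.round([*d,-(yaw-y)],2).tolist()
E
python3 - <<'E'
from h import *
print(delta((.5,0,.36),-17));print(delta((.5,-.3,.36),-40))
E
```

```text
[45.35, -46.41, -11.49, -48.09]
[32.71, -19.2, -11.53, -25.09]
```

>>> move_arm:
  rows: [4, -4, -4, -5, 8, -8, -8, -10, 12.3, -12.3, -11.5, -15, 16.5, -16.5, -11.5, -20, 20.7, -20.7, -11.5, -25, 25, -25, -11.5, -30, 29, -29, -11.5, -35, 33, -33, -11.5, -40, 37, -37.5, -11.5, -45, 41, -42, -11.5, -48]
  fingers: 0.6

```text
clock: 1.35
tcp_pos: [0.4793, -0.0567, 0.3602]
orientation: [2.525, 1.869, -0.0]
contact_force: [1.0, -0.9, -0.1]
grip_width: 0.051
gripper_force: 0.0
```

>>> move_arm:
  rows: [2, -2, 0, 0, 4.3, -4.3, 0, 0, 4.3, -4.3, 0, 0, 4.3, -4.3, 0, 0]

```text
clock: 1.85
tcp_pos: [0.4508, -0.0055, 0.3602]
orientation: [2.527, 1.866, -0.001]
contact_force: [0.7, -0.4, 0.1]
grip_width: 0.0511
gripper_force: 0.0
```

```bash
python3 - <<'E'
from h import *
o=r.get_obs();p=r.camera_params("wrist");im=r.grab_frame("wrist");cv2.imwrite("pics/w1.png",im);np.save("w1.npy",p,allow_pickle=True)
print(o['clock'],np.round(o['tcp_pos'],4),np.round(o['joints'],2),delta((.5,0,.36),-17),p['fx'],np.round(p['world_from_camera'],3).tolist())
E
```

```text
1.85 [ 0.4508 -0.0055  0.3602] [ 0.39  0.03 -0.52  1.88  0.02  1.24 -0.44] [2.01, 4.51, 0.01, -0.17] 308.9010268993683 [[0.956, -0.28, -0.089, 0.474], [-0.294, -0.912, -0.285, 0.067], [-0.001, 0.299, -0.954, 0.488], [0.0, 0.0, 0.0, 1.0]]
```

View pics/w1.png

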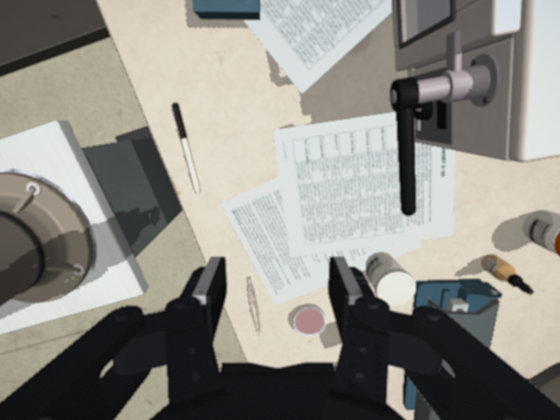

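The wrist view shows the lever root at (404,92) and its end at (408,213). The box's lower edge is at (194..260,15).

```bash
python3 - <<'E'
from h import *
p=np.load("w1.npy",allow_pickle=True).item()
for q,z in (((404,90),.185),((408,213),.185),((485,80),.185),((194,16),.0),((260,18),.0),((194,12),.037)): print(q,ray("wrist",q,z,p)[:2])
print(delta((.45,.17,.36),-17))
E
```

```text
(404, 90) [0.59066912 0.05292899]
(408, 213) [ 0.57373248 -0.06570712]
(485, 80) [0.6624415 0.0397343]
(194, 16) [0.40129861 0.22462542]
(260, 18) [0.48784933 0.19546191]
(194, 12) [0.40842248 0.21683181]
[16.77, -5.28, 0.01, -0.17]
```

>>> move_arm:
  rows: [4, -1, 0, 0, 9, -2.5, 0, 0, 14, -4, 0, 0, 17, -5, 0, 0, 17, -5, 0, 0, 17, -5, 0, 0]

```text
clock: 2.65
tcp_pos: [0.4536, 0.1707, 0.3599]
orientation: [2.529, 1.864, -0.001]
contact_force: [0.7, -1.2, -0.1]
grip_width: 0.0513
gripper_force: 0.0
```

```bash
python3 - <<'E'
from h import *
o=r.get_obs();p=r.camera_params("wrist");im=r.grab_frame("wrist");cv2.imwrite("pics/w2.png",im);np.save("w2.npy",p,allow_pickle=True)
print(o['clock'],np.round(o['tcp_pos'],4))
hsv=cv2.cvtColor(im,cv2.COLOR_BGR2HSV);m=cv2.inRange(hsv,(90,80,20),(120,255,200));m[330:]=0
for c in cv2.findContours(m,cv2.RETR_EXTERNAL,cv2.CHAIN_APPROX_SIMPLE)[0]:
    if cv2.contourArea(c)>1500:
        e=cv2.approxPolyDP(cv2.convexHull(c),4,True)[:,0];print(e.tolist());print(np.array([[*ray("wrist",q,.037,p)[:2],*ray("wrist",q,0,p)[:2]] for q in e]).round(4))
E
```

```text
2.65 [0.4536 0.1707 0.3599]
[[237, 74], [295, 75], [294, 144], [238, 144]]
[[0.4396 0.3083 0.4365 0.3136]
 [0.5137 0.284  0.5167 0.2874]
 [0.4869 0.197  0.4878 0.1932]
 [0.4102 0.2207 0.4048 0.2188]]
```

View pics/w2.png

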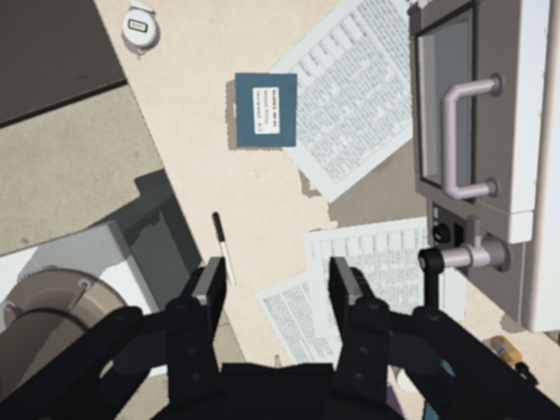

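The box top is at (237..295, 74..144), the bar at (450, 85..197) and the tally counter at (140,28), all clear of the planned push. I'll push the box along its own -y from its left side.

```bash
python3 - <<'E'
from h import *
p=np.load("w2.npy",allow_pickle=True).item()
for q,z in (((450,92),.208),((452,193),.208),((430,258),.185),((533,214),.230),((514,210),.230)): print(q,ray("wrist",q,z,p)[:2])
print(delta((.488,.334,.36),-17),delta((.488,.334,.026),-17),delta((.441,.177,.026),-17))
E
```

```text
(450, 92) [0.62134212 0.21698569]
(452, 193) [0.61120504 0.12791674]
(430, 258) [0.58997034 0.05286158]
(533, 214) [0.6659372  0.09696042]
(514, 210) [0.65030716 0.10562764]
[16.63, -1.56, -0.01, -0.25] [16.66, -1.55, 33.39, -0.25] [0.27, -1.38, 33.4, -0.25]
```

>>> move_arm:
  rows: [5.5, -0.5, 0, 0, 11, -1, 0, 0, 16.6, -1.5, 0, 0, 16.6, -1.5, 6, 0, 16.6, -1.5, 12, 0, 16.6, -1.5, 18, 0, 16.6, -1.5, 24, 0, 16.6, -1.5, 29, 0, 16.6, -1.5, 33, 0, 16.6, -1.5, 33.4, 0]

```text
clock: 3.95
tcp_pos: [0.4868, 0.3323, 0.0235]
orientation: [2.528, 1.863, -0.009]
contact_force: [0.0, 0.5, 0.0]
grip_width: 0.0513
gripper_force: 0.0
```

>>> move_arm:
  rows: [0, 0, 0, 0, -1, 0, 0, 0, -2, 0, 0, 0, -3, 0, 0, 0, -4, 0, 0, 0, -5, 0, 0, 0, -6, 0, 0, 0, -7, 0, 0, 0, -8, 0, 0, 0]

```text
clock: 5.08
tcp_pos: [0.4637, 0.2584, 0.0263]
orientation: [-2.527, -1.867, -0.0]
contact_force: [0.8, 1.4, 2.0]
grip_width: 0.0514
gripper_force: 1.0
```

>>> move_arm:
  rows: [-1, 0, 0, 0, -2, 0, 0, 0, -3, 0, 0, 0, -4, 0, 0, 0, -5, 0, 0, 0, -6, 0, 0, 0, -7, 0, 0, 0, -8, 0, 0, 0, -8.4, 0, 0, 0, -8.4, 0, 0, 0]

```text
clock: 6.32
tcp_pos: [0.4388, 0.1778, 0.0261]
orientation: [2.527, 1.866, -0.002]
contact_force: [-0.1, 0.3, -0.1]
grip_width: 0.0511
gripper_force: 0.0
```

>>> move_arm:
  rows: [2, 0, 0, 0, 3, 0, 0, 0, 3, 0, -6, 0, 3, 0, -12, 0, 3, 0, -18, 0, 3, 0, -24, 0, 3, 0, -29, 0, 3, 0, -33.4, 0, 3, 0, -33.4, 0]

```text
clock: 7.45
tcp_pos: [0.4493, 0.2096, 0.364]
orientation: [2.524, 1.867, 0.011]
contact_force: [-0.8, -0.8, -0.5]
grip_width: 0.0513
gripper_force: 0.0
```

```bash
python3 - <<'E'
from h import *
o=r.get_obs();p=r.camera_params("wrist");im=r.grab_frame("wrist");cv2.imwrite("pics/w3.png",im)
print(o['clock'],np.round(o['tcp_pos'],4))
for n,im,z in (("wrist",im,0),("top",r.grab_frame("top"),0)):
  pp=p if n=="wrist" else r.camera_params(n)
  hsv=cv2.cvtColor(im,cv2.COLOR_BGR2HSV);m=cv2.inRange(hsv,(90,60,20),(120,255,200))
  for c in cv2.findContours(m,cv2.RETR_EXTERNAL,cv2.CHAIN_APPROX_SIMPLE)[0]:
    if cv2.contourArea(c)>200:
        e=cv2.minAreaRect(c);b=ray(n,e[0],.03,pp);print(n,e,b.round(4),np.hypot(*(b[:2]-[.674,.308])))
E
```

```text
7.45 [0.4493 0.2096 0.364 ]
wrist ((276.0, 225.5), (51.99999237060547, 58.99999237060547), 0.0) [0.4227 0.1221 0.03  ] 0.3126460632446091
top ((264.7727966308594, 258.6673583984375), (23.779924392700195, 26.75241470336914), 82.23483276367188) [0.4166 0.1198 0.03  ] 0.31888587508025384
```

Box centre is about 0.313 m from the hinge, but its nearest corner clears the door by only about 8 mm. I'll push 3 cm more for safety, then go to the lever.

>>> move_arm:
  rows: [0, 0, 6, 0, 0, 0, 12, 0, 0, 0, 18, 0, 0, 0, 24, 0, 0, 0, 29, 0, 0, 0, 33.4, 0, -1.5, 0, 33.4, 0, -2.7, 0, 33.4, 0, -3.7, 0, 33.4, 0, -4.7, 0, 33.4, 0]

```text
clock: 8.8
tcp_pos: [0.4353, 0.1622, 0.0277]
orientation: [2.527, 1.866, 0.005]
contact_force: [0.5, 1.5, 1.7]
grip_width: 0.0513
gripper_force: 1.0
```

>>> move_arm:
  rows: [-0.7, 0, 0, 0, -1.2, 0, 0, 0, -1.2, 0, 0, 0, 1, 0, 0, 0, 1.3, 0, -6, 0, 1.3, 0, -12, 0, 1.3, 0, -18, 0, 1.3, 0, -24, 0, 1.3, 0, -30, 0, 1.3, 0, -33.4, 0]

```text
clock: 10.05
tcp_pos: [0.4381, 0.1752, 0.3631]
orientation: [2.526, 1.866, 0.003]
contact_force: [0.3, 0.1, 0.1]
grip_width: 0.0513
gripper_force: 0.0
```

```bash
python3 - <<'E'
from h import *
o=r.get_obs();print(o['clock'],np.round(o['tcp_pos'],4))
n="top";pp=r.camera_params(n);im=r.grab_frame(n)
hsv=cv2.cvtColor(im,cv2.COLOR_BGR2HSV);m=cv2.inRange(hsv,(90,60,20),(120,255,200))
for c in cv2.findContours(m,cv2.RETR_EXTERNAL,cv2.CHAIN_APPROX_SIMPLE)[0]:
    if cv2.contourArea(c)>200:
        e=cv2.minAreaRect(c);b=ray(n,e[0],.03,pp);print(n,e,b.round(4),np.hypot(*(b[:2]-[.674,.308])))
# lever: finger-centre offset along tool y; approach with tool y = oven +y (82.5deg)
P=np.array([.590,.047]);a=np.radians(-7.3);yo=np.array([-np.sin(a),np.cos(a)])
def tcp(th,s=.088,tip=.193-.185):   # left back of left finger 57mm from centre; tips .014-.013 ahead when fully open
    c=P-yo*(s*np.cos(th)+.008*np.sin(th)); z=.185-s*np.sin(th)+.008*np.cos(th)
    return np.array([*(c-yo*.057),z])
pre=tcp(0)+[0,0,.06];print(pre,delta(pre,82.7))
for t in (0,.2,.4,.6,.8,.9,1.0,1.1,1.15,1.2): print(t,delta(tcp(t),82.7,tcp(0),82.7))
E
```

```text
10.05 [0.4381 0.1752 0.3631]
top ((273.16925048828125, 257.3538818359375), (23.814666748046875, 26.791501998901367), 82.87498474121094) [0.4089 0.0926 0.03  ] 0.3415912257679703
top ((202.13790893554688, 115.84483337402344), (8.356290817260742, 31.56821060180664), 68.19859313964844) [1.0907 0.0791 0.03  ] 0.4754452555386564
[ 0.57157563 -0.09682469  0.253     ] [-22.25, 20.57, 11.4, -99.78]
0 [0.0, 0.0, 0.0, -0.0]
0.2 [-0.0, 0.02, 1.76, -0.0]
0.4 [-0.0, 0.38, 3.49, -0.0]
0.6 [-0.0, 1.09, 5.11, -0.0]
0.8 [-0.0, 2.1, 6.56, -0.0]
0.9 [-0.0, 2.7, 7.2, -0.0]
1.0 [-0.0, 3.37, 7.77, -0.0]
1.1 [-0.0, 4.1, 8.28, -0.0]
1.15 [-0.0, 4.48, 8.51, -0.0]
1.2 [-0.0, 4.87, 8.71, -0.0]
```

>>> move_arm:
  rows: [-3, 2, 0, -10, -6, 4.5, 0, -20, -9, 7, 0, -30, -12, 9.5, 0, -40, -15, 12, 0, -50, -18, 15, 0, -60, -21, 18, 1, -70, -22.2, 20.5, 4, -80, -22.2, 20.6, 7, -90, -22.2, 20.6, 9, -100]
  fingers: 1.0

```text
clock: 11.35
tcp_pos: [0.5687, -0.0982, 0.2677]
orientation: [-0.185, -3.132, -0.001]
contact_force: [-0.3, -0.1, 0.9]
grip_width: 0.0852
gripper_force: 0.0
```

>>> move_arm:
  rows: [0, 0, 0, 0, 0, 0, 0, 0, 0, 0, 0, 0]

```text
clock: 11.72
tcp_pos: [0.5702, -0.0978, 0.2714]
orientation: [0.197, 3.134, -0.001]
contact_force: [0.8, 0.7, -0.1]
grip_width: 0.0853
gripper_force: 0.0
```

```bash
python3 - <<'E'
from h import *
o=r.get_obs();p=r.camera_params("wrist");im=r.grab_frame("wrist");cv2.imwrite("pics/w4.png",im)
print(o['clock'],np.round(o['tcp_pos'],4),o['grip_width'],r.tips_ahead,delta((.5716,-.0968,.193),82.7))
E
```

```text
11.725 [ 0.5702 -0.0978  0.2714] 0.08534205854812298 0.014 [-0.12, 0.12, 7.83, 0.13]
```

View pics/w4.png

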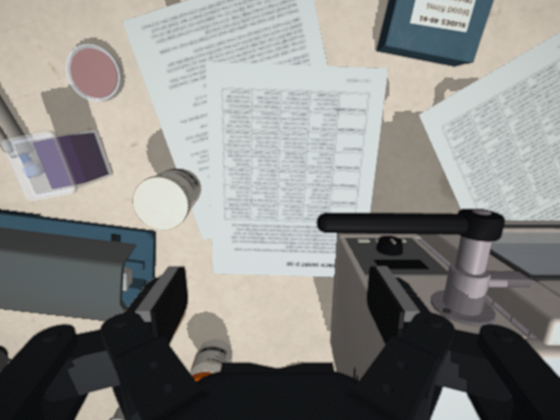

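The wrist view shows the lever from its end (322,222) to its root (482,224), with the finger that will press it at (385,280).

```bash
python3 - <<'E'
from h import *
for q in ((322,223),(482,225),(400,223)): print(ray("wrist",q,.185)[:2])
for q in ((385,270),): print(ray("wrist",q,.265)[:2])
E
```

```text
[ 0.57459604 -0.06535935]
[0.59073495 0.05153898]
[ 0.58169136 -0.0084055 ]
[ 0.57274112 -0.04564964]
```

>>> move_arm:
  rows: [0, 0, 1.5, 0, 0, 0, 3, 0, 0, 0, 4, 0, 0, 0, 5, 0, 0, 0, 5.5, 0, 0, 0, 5.5, 0]

```text
clock: 12.52
tcp_pos: [0.5696, -0.0979, 0.215]
orientation: [-0.194, -3.135, -0.0]
contact_force: [-0.0, -0.2, 0.6]
grip_width: 0.0855
gripper_force: 0.0
```

>>> move_arm:
  rows: [0, 0, 0.4, 0, 0, 0, 0.8, 0, 0, 0, 0.8, 0]

```text
clock: 12.9
tcp_pos: [0.5695, -0.098, 0.207]
orientation: [-0.194, -3.135, 0.0]
contact_force: [0.4, 0.2, -0.1]
grip_width: 0.0857
gripper_force: 0.0
```

>>> move_arm:
  rows: [0, 0, 0.4, 0, 0, 0, 0.7, 0, 0, 0, 0.7, 0]

```text
clock: 13.28
tcp_pos: [0.5696, -0.0979, 0.2]
orientation: [-0.194, -3.135, -0.0]
contact_force: [-0.1, -0.2, -0.3]
grip_width: 0.0857
gripper_force: 0.0
```

>>> move_arm:
  rows: [0, 0, 0.4, 0, 0, 0, 0.7, 0, 0, 0, 0.7, 0]

```text
clock: 13.65
tcp_pos: [0.5695, -0.0979, 0.193]
orientation: [-0.194, -3.135, -0.0]
contact_force: [0.3, 0.4, -0.1]
grip_width: 0.0856
gripper_force: 0.0
```

>>> move_arm:
  rows: [0, 0, 0.5, 0, 0, 0, 1, 0, 0, 0, 1.75, 0, 0, 0.2, 2.6, 0, 0, 0.2, 2.6, 0]

```text
clock: 14.28
tcp_pos: [0.5695, -0.0958, 0.1663]
orientation: [-0.194, -3.134, -0.0]
contact_force: [0.1, -0.1, 0.5]
grip_width: 0.0854
gripper_force: 0.0
```

>>> move_arm:
  rows: [0, 0.2, 0.9, 0, 0, 0.5, 1.7, 0, 0, 0.9, 2.5, 0, 0, 1.35, 3.3, 0, 0, 1.9, 4.0, 0, 0, 1.9, 4.0, 0]

```text
clock: 15.02
tcp_pos: [0.5719, -0.0762, 0.1266]
orientation: [-0.193, -3.135, -0.001]
contact_force: [0.3, 0.3, -0.7]
grip_width: 0.0852
gripper_force: 0.1
```

```bash
python3 - <<'E'
from h import *
o=r.get_obs();im=r.grab_frame("scene");np.set_printoptions(suppress=True,precision=3);print(o['contact_force'],o['moment'],o['tcp_pos'])
a=cv2.resize(im[170:290,250:400],None,fx=3,fy=3);b=r.grab_frame("wrist")[150:390,250:550]
cv2.imwrite("pics/l1.png",cv2.hconcat([cv2.resize(a,(400,320)),cv2.resize(b,(400,320))]))
E
```

```text
[ 0.317  0.27  -0.675] [-0.008 -0.045  0.014] [ 0.572 -0.076  0.127]
```

View pics/l1.png

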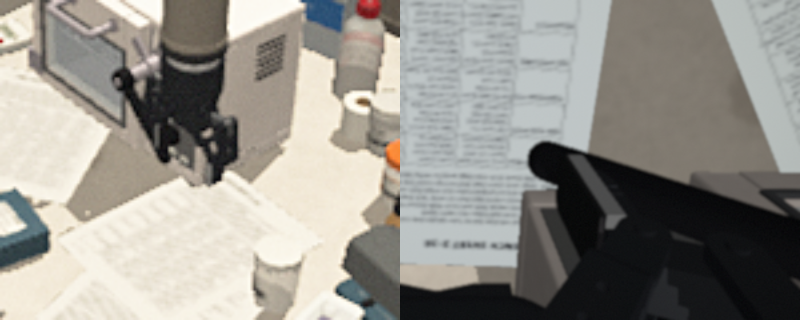

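The scene crop shows the lever swinging down from (122,75) to (165,160), with the finger on it and little force. I'll continue along the arc in small steps.

>>> move_arm:
  rows: [0, 0.3, 0.35, 0, 0, 0.6, 0.65, 0, 0, 0.95, 0.95, 0, 0, 1.3, 1.2, 0, 0, 1.3, 1.2, 0]

```text
clock: 15.75
tcp_pos: [0.5738, -0.0639, 0.115]
orientation: [-0.194, -3.135, -0.0]
contact_force: [-0.0, -1.7, -0.0]
grip_width: 0.0856
gripper_force: 0.5
```

>>> move_arm:
  rows: [0, 0.3, 0.2, 0, 0, 0.6, 0.4, 0, 0, 0.6, 0.4, 0]

```text
clock: 16.12
tcp_pos: [0.5746, -0.0578, 0.1111]
orientation: [-0.194, -3.135, -0.0]
contact_force: [-0.5, -2.4, -0.3]
grip_width: 0.0854
gripper_force: 0.7
```

```bash
python3 - <<'E'
from h import *
o=r.get_obs();im=r.grab_frame("scene");np.set_printoptions(suppress=True,precision=3);print(o['contact_force'],o['moment'],o['tcp_pos'])
a=cv2.resize(im[170:250,250:350],None,fx=4,fy=4)
cv2.imwrite("pics/l2.png",a)
E
```

```text
[-0.476 -2.368 -0.298] [-0.332  0.14  -0.025] [ 0.575 -0.058  0.111]
```

View pics/l2.png

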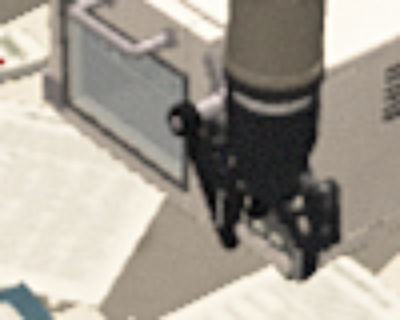

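The crop shows the lever's hub at (180,118) and its end at about (230,246). I'll work out its angle from that.

```bash
python3 - <<'E'
from h import *
P=np.array([.590,.047,.185]);a=np.radians(-7.3);yo=np.array([-np.sin(a),np.cos(a),0])
print("hub",(proj("scene",P)-[250,170])*4)
for t in (.9,1.0,1.1,1.2): print(t,(proj("scene",P-yo*.112*np.cos(t)-[0,0,.112*np.sin(t)])-[250,170])*4)
E
```

```text
hub [184.77425225 117.63707852]
0.9 [235.65084553 238.84687811]
1.0 [228.48385126 239.70078983]
1.1 [220.96923131 239.34544127]
1.2 [213.18423686 237.80456074]
```

>>> move_arm:
  rows: [0, 0.3, 0.15, 0, 0, 0.6, 0.25, 0, 0, 0.6, 0.25, 0]

```text
clock: 16.55
tcp_pos: [0.5754, -0.0518, 0.1087]
orientation: [0.194, 3.136, 0.0]
contact_force: [0.2, -1.7, 0.4]
grip_width: 0.0856
gripper_force: 0.8
```

>>> move_arm:
  rows: [0, 0.3, 0.1, 0, 0, 0.6, 0.2, 0, 0, 0.6, 0.2, 0]

```text
clock: 16.92
tcp_pos: [0.5762, -0.046, 0.1067]
orientation: [0.194, 3.136, 0.0]
contact_force: [-1.2, -3.5, -0.9]
grip_width: 0.0856
gripper_force: 1.1
```

>>> move_arm:
  rows: [0, 0.3, 0.1, 0, 0, 0.6, 0.15, 0, 0, 0.6, 0.15, 0]

```text
clock: 17.3
tcp_pos: [0.5765, -0.0434, 0.1053]
orientation: [-0.198, -3.134, 0.006]
contact_force: [-4.2, -11.4, 4.7]
grip_width: 0.0853
gripper_force: 6.1
```

The force rose to about 12 N, so the lever is at its stop. I'll back off, lift, and check it.

>>> move_arm:
  rows: [0, -1.5, -0.3, 0, 0, -3, -2, 0, 0, -3.5, -7, 0, 0, -3.5, -13, 0, 0, -3.5, -19, 0, 0, -3.5, -23, 0, 0, -3.5, -23, 0]
  fingers: 0.45

```text
clock: 18.18
tcp_pos: [0.5744, -0.0738, 0.3393]
orientation: [0.192, 3.128, 0.001]
contact_force: [0.2, 0.1, -0.0]
grip_width: 0.0383
gripper_force: 0.0
```

```bash
python3 - <<'E'
from h import *
o=r.get_obs();im=r.grab_frame("scene");print(o['clock'],o['tcp_pos'],o['grip_width'])
cv2.imwrite("pics/l3.png",cv2.resize(im[170:250,250:350],None,fx=4,fy=4))
print(delta((.616,.172,.32),-7.3))
E
```

```text
18.175 [ 0.57442443 -0.07380384  0.33926154] 0.0383158400576476
[-1.21, 24.97, 1.71, 90.26]
```

View pics/l3.png

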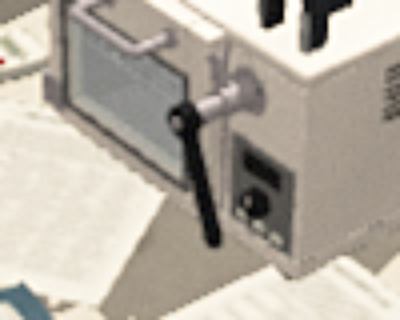

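The lever is fully down (its end at (213,243) matches 1.2 rad). That was my last picture; on to the bar by numbers.

>>> move_arm:
  rows: [0, 3, 0, 10, 0, 6, 0, 20, 0, 9, 0, 30, 0, 12, 0, 40, -0.5, 15, 0, 50, -1, 18, 0, 60, -1.2, 21, 0, 70, -1.2, 25, 0, 80, -1.2, 25, 1, 90, -1.2, 25, 1.7, 90]

```text
clock: 19.48
tcp_pos: [0.6145, 0.1719, 0.3161]
orientation: [-2.351, -2.083, 0.004]
contact_force: [0.9, -0.8, 0.1]
grip_width: 0.0386
gripper_force: 0.0
```

>>> move_arm:
  rows: [0, 0, 2, 0, 0, 0, 3, 0, 0, 0, 3, 0]

```text
clock: 19.85
tcp_pos: [0.6148, 0.1706, 0.2868]
orientation: [-2.354, -2.079, 0.003]
contact_force: [0.0, 1.2, -0.6]
grip_width: 0.0386
gripper_force: 0.0
```

```bash
python3 - <<'E'
from h import *
o=r.get_obs();print(o['clock'],o['tcp_pos'],np.round(o['joints'],2),delta((.616,.172,.202),-7.3))
print("bar centre px in wrist",proj("wrist",np.array([.616,.172,.208])),"grasp pt",proj("wrist",np.array(o['tcp_pos'])))
E
```

```text
19.85 [0.61484368 0.17062496 0.28680079] [ 0.08  0.45 -0.62  1.57  0.28  1.21 -0.72] [0.16, 0.12, 8.48, 0.22]
bar centre px in wrist [278.47192788 223.55680358] grasp pt [276.5564699  283.36235402]
```

>>> move_arm:
  rows: [0, 0, 2, 0, 0, 0.1, 4, 0, 0, 0.1, 5.5, 0, 0, 0.1, 7, 0, 0, 0.1, 8, 0, 0, 0.1, 8.6, 0, 0, 0.1, 8.6, 0]

```text
clock: 20.72
tcp_pos: [0.6165, 0.1716, 0.2025]
orientation: [2.354, 2.08, 0.001]
contact_force: [0.3, 0.9, -0.2]
grip_width: 0.0383
gripper_force: 0.0
```

>>> move_arm:
  rows: [0, 0, 0, 0, 0, 0, 0, 0, 0, 0, 0, 0, 0, 0, 0, 0]
  fingers: 0.0
  newtons: 40

```text
clock: 21.22
tcp_pos: [0.6137, 0.172, 0.2027]
orientation: [-2.352, -2.08, 0.006]
contact_force: [-9.0, -1.1, 7.2]
grip_width: 0.0102
gripper_force: 39.1
```

>>> move_arm:
  rows: [0.23, -0.71, 0, 2.9, 0.49, -1.41, 0, 5.7, 0.79, -2.09, 0, 8.6, 1.12, -2.76, 0, 11.5, 1.12, -2.76, 0, 11.5]

```text
clock: 21.85
tcp_pos: [0.5892, 0.1855, 0.2026]
orientation: [2.55, 1.835, -0.004]
contact_force: [-5.5, -2.9, 4.6]
grip_width: 0.0104
gripper_force: 39.8
```

```bash
python3 - <<'E'
from h import *
o=r.get_obs();print(o['clock'],np.round(o['tcp_pos'],4),np.round(o['joints'],2),delta(o['tcp_pos'],-18.8),np.round(o['contact_force'],1),np.round(o['moment'],2),o['grip_width'])
E
```

```text
21.85 [0.5892 0.1855 0.2026] [ 0.01  0.49 -0.57  1.71  0.3   1.03 -0.98] [0.0, 0.0, 0.0, 0.27] [-5.5 -2.9  4.6] [-0.58  1.2   0.17] 0.010428097395746204
```

>>> move_arm:
  rows: [0.23, -0.71, 0, 2.9, 0.49, -1.41, 0, 5.7, 0.79, -2.09, 0, 8.6, 1.12, -2.76, 0, 11.5, 1.88, -4.04, 0, 17.2, 2.76, -5.24, 0, 22.9, 2.76, -5.24, 0, 22.9]

```text
clock: 22.72
tcp_pos: [0.5468, 0.2295, 0.2026]
orientation: [-2.863, -1.293, 0.007]
contact_force: [-10.4, -2.3, 7.1]
grip_width: 0.0105
gripper_force: 40.0
```

>>> move_arm:
  rows: [0.23, -0.71, 0, 2.9, 0.49, -1.41, 0, 5.7, 0.79, -2.09, 0, 8.6, 1.12, -2.76, 0, 11.5, 1.88, -4.04, 0, 17.2, 2.76, -5.24, 0, 22.9, 2.76, -5.24, 0, 22.9]

```text
clock: 23.6
tcp_pos: [0.5256, 0.2865, 0.2026]
orientation: [-3.061, -0.7, 0.006]
contact_force: [-9.5, 1.2, 6.6]
grip_width: 0.0106
gripper_force: 40.2
```

```bash
python3 - <<'E'
from h import *
o=r.get_obs();print(o['clock'],np.round(o['tcp_pos'],4),np.round(o['joints'],2),delta(o['tcp_pos'],-64.6),np.round(o['contact_force'],1),np.round(o['moment'],2),o['grip_width'])
E
```

```text
23.6 [0.5256 0.2865 0.2026] [-0.27  0.43 -0.43  1.76  0.21  1.   -1.9 ] [0.0, 0.0, 0.0, 0.37] [-9.5  1.2  6.6] [ 0.19  1.99 -0.15] 0.010577946092168266
```

>>> move_arm:
  rows: [0.23, -0.71, 0, 2.9, 0.49, -1.41, 0, 5.7, 0.79, -2.09, 0, 8.6, 1.12, -2.76, 0, 11.5, 1.88, -4.04, 0, 17.2, 2.76, -5.24, 0, 22.9, 2.76, -5.24, 0, 22.9]

```text
clock: 24.48
tcp_pos: [0.5285, 0.3466, 0.2027]
orientation: [-3.138, -0.08, 0.004]
contact_force: [-7.7, 3.0, 4.0]
grip_width: 0.0107
gripper_force: 40.4
```

>>> move_arm:
  rows: [0.23, -0.71, 0, 2.9, 0.49, -1.41, 0, 5.7, 0.79, -2.09, 0, 8.6, 1.12, -2.76, 0, 11.5, 1.88, -4.04, 0, 17.2, 1.88, -4.04, 0, 17.2]

```text
clock: 25.22
tcp_pos: [0.5461, 0.3878, 0.2027]
orientation: [-3.114, 0.39, 0.003]
contact_force: [-5.4, 4.7, 0.9]
grip_width: 0.0105
gripper_force: 40.4
```

```bash
python3 - <<'E'
from h import *
o=r.get_obs();print(o['clock'],np.round(o['tcp_pos'],4),np.round(o['joints'],2),delta(o['tcp_pos'],-104.7),np.round(o['contact_force'],1),np.round(o['moment'],2),o['grip_width'])
E
```

```text
25.225 [0.5461 0.3878 0.2027] [-0.51  0.52 -0.28  1.59  0.16  1.04 -2.65] [0.0, 0.0, 0.0, 0.43] [-5.4  4.7  0.9] [ 0.97  1.02 -0.32] 0.010528250023489442
```

>>> move_arm:
  rows: [0.23, -0.71, 0, 2.9, 0.49, -1.41, 0, 5.7, 0.79, -2.09, 0, 8, 0.79, -2.09, 0, 8]

```text
clock: 25.72
tcp_pos: [0.5587, 0.4052, 0.2027]
orientation: [-3.08, 0.606, 0.004]
contact_force: [-5.2, 2.3, 2.6]
grip_width: 0.0104
gripper_force: 40.7
```

```bash
python3 - <<'E'
from h import *
o=r.get_obs();print(np.round(o['joints'],2),np.round(o['contact_force'],1),np.round(o['moment'],2),delta(o['tcp_pos'],-112.7))
h=np.array([.6137,.172])+ (lambda a:np.array([np.cos(a)*.042-np.sin(a)*.143,np.sin(a)*.042+np.cos(a)*.143]))(np.radians(-7.3))
f=lambda p:np.arctan2(p[1],p[0]);print(h,"theta",(f(np.array([.6137,.172])-h)-f(np.array(o['tcp_pos'][:2])-h))%(2*np.pi), np.hypot(*(np.array(o['tcp_pos'][:2])-h)))
E
```

```text
[-0.55  0.55 -0.25  1.54  0.14  1.07 -2.79] [-5.2  2.3  2.6] [ 0.69  1.18 -0.32] [0.0, 0.0, 0.0, 0.43]
[0.67352981 0.30850419] theta 1.857651649672218 0.15012926811184377
```

>>> move_arm:
  rows: [0.12, -0.36, 0, 1.4, 0.2, -0.6, 0, 2.4, 0.2, -0.6, 0, 2.4, 0.2, -0.6, 0, 2.4]

```text
clock: 26.22
tcp_pos: [0.5624, 0.4095, 0.2027]
orientation: [-3.068, 0.67, 0.005]
contact_force: [-6.8, 3.0, 4.5]
grip_width: 0.0108
gripper_force: 40.5
```

>>> move_arm:
  rows: [0, 0, 0, 0, 0, 0, 0, 0, 0, 0, 0, 0, 0, 0, 0, 0, 0, 0, 0, 0]
  fingers: 0.4

```text
clock: 26.85
tcp_pos: [0.5647, 0.4076, 0.2023]
orientation: [-3.068, 0.677, -0.0]
contact_force: [1.1, -0.6, -0.2]
grip_width: 0.0341
gripper_force: 0.0
```

>>> move_arm:
  rows: [0, 0, -1, 0, 0, 0, -3, 0, 0, 0, -6, 0, 0, 0, -10, 0, 0, 0, -14, 0, 0, 0, -14, 0, 0, 0, -14, 0]

```text
clock: 27.72
tcp_pos: [0.5645, 0.4076, 0.3432]
orientation: [-3.067, 0.677, -0.001]
contact_force: [-0.5, 0.2, -0.2]
grip_width: 0.0343
gripper_force: 0.0
```

```bash
python3 - <<'E'
from h import *
o=r.get_obs();print(o['clock'],np.round(o['tcp_pos'],4),np.round(o['contact_force'],1),o['grip_width'])
# door angle check: bright door-top edge predicted vs box position
n="top";im=r.grab_frame(n);cv2.imwrite("pics/end.png",im)
hsv=cv2.cvtColor(im,cv2.COLOR_BGR2HSV);m=cv2.inRange(hsv,(90,60,20),(120,255,200))
for c in cv2.findContours(m,cv2.RETR_EXTERNAL,cv2.CHAIN_APPROX_SIMPLE)[0]:
    if cv2.contourArea(c)>200: e=cv2.minAreaRect(c);print(e,ray(n,e[0],.03).round(3))
# wrist: bar line (bar pixels are purple-grey); angle of its strongest long segment at z=.208
w=r.grab_frame("wrist");L=cv2.createLineSegmentDetector().detect(cv2.cvtColor(w,cv2.COLOR_BGR2GRAY))[0][:,0]
for l in L:
    a,b=ray("wrist",l[:2],.214)[:2],ray("wrist",l[2:],.214)[:2]
    if .06<np.hypot(*(a-b))<.3 and max(l[1],l[3])<300: print(l.round(0),a.round(3),b.round(3),np.degrees(np.arctan2(*(a-b)[::-1])).round(1))
E
```

```text
27.725 [0.5645 0.4076 0.3432] [-0.5  0.2 -0.2] 0.03427135782635574
((273.0698547363281, 257.52398681640625), (23.657302856445312, 26.69706916809082), 82.40535736083984) [0.408 0.093 0.03 ]
((377.4710693359375, 164.8121337890625), (5.093915939331055, 62.1153678894043), 81.25383758544922) [ 0.585 -0.42   0.03 ]
((202.44825744628906, 115.62068939208984), (8.170595169067383, 30.82542610168457), 68.19859313964844) [1.091 0.078 0.03 ]
[397. 290. 559. 228.] [0.442 0.339] [0.442 0.188] 90.0
[346. 271. 364.  68.] [0.481 0.375] [0.636 0.301] 154.4
[553. 198. 478. 210.] [0.472 0.188] [0.488 0.25 ] -105.0
[336.  73. 324. 251.] [0.641 0.321] [0.508 0.385] -25.8
[283. 166. 282. 243.] [0.594 0.387] [0.531 0.417] -25.7
[357. 189. 348. 278.] [0.549 0.339] [0.473 0.376] -25.9
[485.  92. 413.  11.] [0.58  0.221] [0.657 0.255] -155.9
[522.   1. 527. 122.] [0.63  0.183] [0.544 0.196] -8.7
[364. 194. 357. 262.] [0.543 0.334] [0.485 0.362] -25.8
[268. 249. 269. 159.] [0.531 0.431] [0.604 0.396] 154.1
[277. 248. 279. 164.] [0.529 0.423] [0.597 0.39 ] 154.3
[273. 161. 271. 249.] [0.602 0.393] [0.53  0.428] -26.0
```

```bash
python3 -c "
from bench import r
print(r.hand_in())"
```

```text
the job is handed in; nothing more can be done
None
```

I handed the job in at about 28 s: the box is pushed about 0.34 m from the hinge, the catch lever is pressed to its stop (about 12 N measured) and the door was pulled by its bar to about 1.89 of 1.9 rad, with no bystander contact seen (their final positions were not re-measured); hand_in returned no verdict.

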